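Set the wafer tweezers to their marked gap over the stage

ROBOT

A 6-joint arm with a two-finger parallel gripper is mounted at the origin on the work surface. World frame = base frame: x ahead of the robot, y to its left, z up, the work surface at z = 0. Lengths are in m, angles in rad, forces in N, time in s.
With the tool pointing down it reaches from about 0.35 to 0.875 m from the base axis. Payload 4.2 kg.
Tool frame: the origin (TCP) lies midway between the tips of the shut fingers; the grasp point (between the pads) lies 19 mm behind it; z points along the fingers, y is the direction in which the jaws open and shut (so a half turn about z gives the same grasp; the last joint's range is limited). The gripper opens to 87 mm and grips with 3 to 60 N. Pads are 19 mm wide; open, the fingers measure 117 mm over their backs; the gripper's body (75 mm by 190 mm) begins 51 mm behind the grasp point.
Start: joints at [0.259, 0.385, 0.008, 0, -1.194, -0.259], TCP at [0.625, 0, 0.223] pointing down, gripper open.
Joint ranges: [-3.14, 3.14], [-1.21, 2.06], [-1.07, 1.41], [-3.16, 2.05], [-2.99, -0.16], [-3.1, 3.1]. Speed limits (rad/s): [2.79, 2.79, 3.14, 3.14, 3.14, 3.14].

INTERFACE

Orientations are given as [roll, pitch, yaw] about the fixed x, y, z axes, in that order (R = Rz(yaw) Ry(pitch) Rx(roll)).
In Python, from cell import ctrl, read_camera, get_calibration, workorder gives the robot as it stands.
- The arm moves only by the tool play_rows, never from a script. Its argument "targets" is a list of rows, each an object of numbers: "jaw": the closure, from 0 (fully open) to 1 (shut); "dx", "dy", "dz": the shift along the tool's x, y, z in units of 25 mm (1.0 is 25 mm); "yaw": the turn about the tool's z in units of 6 degrees (1.0 is 6 degrees). In form: [{"jaw": .., "dx": .., "dy": .., "dz": .., "yaw": ..}, ...]. A call has 1 to 20 rows; each row shifts and turns the commanded pose from where the row before left it, along the tool's axes as they then stand; what a row does not reach is not made up. A row lasts 1/12 s, in which the tool goes at most 41.7 mm and 7.16 degrees, less where a joint would pass 70% of its speed; a pose out of reach is approached as far as the arm can. A call is refused whole if a number of a shift passes 1 or a number of a turn 1, either way. A call with a gripper value outside its range is refused whole. The fingers move at their own pace and stop on an object; the grip force is fixed at half the most. Time passes only in rows, so rows that do not move let the fingers close. It gives the time, the measured TCP pose, the force and the opening at its end, in the units of the state.
- ctrl.read_state(): the state, without advancing time (a new reading comes with each control period).
- read_camera(name): name is "scene" or "side" or "wrist"; returns (picture, depth): 384x512x3 uint8, blue, green, red; 384x512 float32, m along the optical axis (not along the pixel's ray), 0 where there is no reading.
- get_calibration(name): a dict with "mtx" (3x3 intrinsics, pixels), "k1" (the pictures are not rectified: a ray, as slopes to the right and down, at radius r is drawn at 1 + k1 r^2 times it, then the intrinsics apply), "eye" and "orientation" of the camera in the world. Camera axes: x right, y down, z forward; pixel columns grow to the right and rows downward; lengths in m; the calibration is good to about 2 mm. A picture is of the moment at which its call begins: read the wrist's pose just before it. get_calibration takes no time and is no camera call; for the wrist camera it gives the pose at the moment of the call.
- workorder.sign_off(): hands the job in, once; it reports no verdict.
The state is a dict: "t": time; "qpos": joint angles; "qvel": joint speeds; "joint_efforts": joint torques, N m; "eef_pos": TCP position; "tcp_rot": TCP orientation; "ft_force": force on the tool from outside, world axes, zero at the start; "moment": the same for the moment, N m; "grip_width": opening from 0.0 (shut) to 1.0 (fully open).
Only numpy, scipy, OpenCV 4.12 (cv2) and the standard library are available. Lean on these libraries where they do the work, as an engineer would, in place of code of your own. Each camera call takes 0.05 s, during which the arm holds its last target. There are 200 camera calls.

TASK

Fold both half-open flaps of the carton right back outwards, then take out the sprung wafer tweezers and carry them level until their tips are over the middle of the wafer on the stage, roughly 10 cm above it, without touching the stage. Squeeze them until the inner face of the moving tip lines up with the pointer of the brass rider on the cross-bar (within about 2 mm), and finish while still holding them there with that gap kept steady. Leave the other things where they are.

Things in the scene. Friction and masses are not known exactly. Their poses are not given: they have to be found in the camera images.
- carton: cardboard carton fixed to the table, 236 (x) x 168 (y) x 75 mm high, walls and floor 4 mm; origin: centre of its underside. A flap is hinged along each long rim. Two grey foam ribs across it (16 mm thick, 150 mm long, tops 40 mm above the table, at x = -55 and +55 mm) carry the tweezers; between them is free space down to the floor. It may change places with the stage.
- flap_left (a joint): angle of the flap on the carton's +y rim: 0 = horizontal, covering the inside; 1.57 = upright; 3.0 = end stop, folded right back outwards. The flap is 228 mm long, 55 mm wide, 3 mm thick; it starts half open, leaning inwards (1.0 to 1.35) and stays where it is left (stiff crease, 0.025 N m). Well open is more than 2.4.
- flap_right (a joint): the same for the flap on the carton's -y rim
- flap_left_hinge (a point): middle of the hinge line of the left flap, on the carton's +y rim, 75 mm above the table; the hinge line runs along the carton's x
- flap_right_hinge (a point): middle of the hinge line of the right flap, on the carton's -y rim
- tweezers_grip (a point): steel tweezers 190 mm long, arms 14 mm high, 100 to 140 g, lying flat on the ribs, tips to the carton's +x. Point midway between the two ribbed dark finger pads, 7 mm above the underside, 97 mm from the pivot, near the centre of mass; x to the tips, z up. Pads 24 mm long, 14 mm high, squeezed along y, 40 mm over both when open; 1 mm of squeeze closes the tips 1.77 mm.
- tweezers_tips (a point): point of the tweezers' frame midway between the open tips, 75 mm ahead (x) of tweezers_grip and at the same height
- tip_fixed (a point): inner face of the fixed arm (+y side) at its tip; axes of the tweezers
- tip_moving (a point): inner face of the moving arm (-y side) at its tip
- squeeze (a joint): angle of the moving arm, sprung open: 0 = open (tip gap 36 mm), 0.2 = nearly shut; tip gap in mm = 36 - 172 x angle. The spring needs about 3 N on the pads to begin closing and 9 N at 0.2
- rider (a joint): set position of the brass rider on the dark cross-bar above the tips, in m: the marked tip gap, measured from the inner face of the fixed tip (10 to 26 mm). It is stiff and does not move by itself.
- rider_mark (a point): point under the rider's thin brass pointer at tip height; the inner face of the moving tip must come to the same y (y = tweezers' y axis)
- stage: inspection stage fixed to the table: dark plate 200 x 200 x 18 mm with a round chuck of 156 mm diameter and a 150 mm wafer on it, top 40 mm above the table; origin at the centre of its underside
- wafer_centre (a point): centre of the wafer's upper face, 40 mm above the table
- die_box: clear plastic die box 34 x 30 x 18 mm, a bystander lying in a corner of the carton; origin at the centre of its underside
- screwdriver_grip (a point): screwdriver 150 mm long lying on the table between carton and stage, bystander; point on its handle
- solvent_bottle: upright white bottle, 60 mm diameter, 110 mm tall, bystander; origin at the centre of its underside
- objective: black spare objective lens standing upright, 34 mm diameter, 46 mm tall, bystander; origin at the centre of its underside
- gel_pack: flat clear box 50 x 50 x 14 mm, bystander; origin at the centre of its underside
- dish: shallow glass dish, 90 mm diameter, 16 mm high, bystander; origin at the centre of its underside
There are look-alikes about, which are no part of the job. Of the things like the part that bears tweezers_grip, leave any that is blue; of the rest the larger one is meant.

How it is judged:
By the outcome, as a careful person would: the job done as asked, in the order asked, and still so for the second after the job is handed in, while the arm keeps its last pose, push and grip.
It also fails if it takes over 61 s, if anything falls off the work surface, if the arm or the gripper's body presses on something with over 40 N, if the wrist force passes 120 N, or if a joint passes its speed limit or range.

## Working session

There is one attempt and no reset: what is moved stays moved. The work goes in short steps, Python scripts to look and compute and a tool call to move; the robot and the scene stay as the last step left them, time stands still between calls to the robot, and variables do not carry over. Pictures are saved under pics/ and viewed, about 8 in all and at most 12, crops included, and the job is handed in when it is done.

Besides the shell and the picture viewer there is one more tool, called as name(argument=value, ...) on one line, values as JSON. play_rows: Moves the arm, as the interface text tells. Its arguments: {"type":"object","properties":{"targets":{"type":"array"}},"required":["targets"]}

```bash
ls; mkdir -p pics
cat > h.py <<'E'
import numpy as np, cv2
from cell import ctrl, read_camera, get_calibration, workorder
from scipy.spatial.transform import Rotation as Rn
def rot(o):
    o=np.array(o,float)
    return o if o.shape==(3,3) else (Rn.from_quat(o).as_matrix() if o.size==4 else Rn.from_euler('xyz',o).as_matrix())
def rays(c,uv):
    uv=np.atleast_2d(np.array(uv,float)); K=np.array(c['mtx']); 
    d=(uv-K[:2,2])/[K[0,0],K[1,1]]; s=d.copy()
    for _ in range(20): s=d/(1+c['k1']*(s**2).sum(1,keepdims=True))
    return np.c_[s,np.ones(len(s))]@rot(c['orientation']).T, np.array(c['eye'])
def onplane(c,uv,z):
    r,e=rays(c,uv); return e+r*((z-e[2])/r[:,2])[:,None]
def cloud(c,dep):
    h,w=dep.shape; u,v=np.meshgrid(np.arange(w),np.arange(h))
    r,e=rays(c,np.c_[u.ravel(),v.ravel()]); return (e+r*dep.reshape(-1,1)).reshape(h,w,3)
def snap(n,tag):
    c=get_calibration(n); im,d=read_camera(n); cv2.imwrite(f'pics/{tag}.png',im); np.savez(f'{tag}.npz',im=im,d=d,P=cloud(c,d)); return c,im,d
E
python3 - <<'E'
from h import *
ims=[]
for n in ['scene','side','wrist']:
    c,im,d=snap(n,n+'0'); ims.append(im); print(n,c)
print(ctrl.read_state())
cv2.imwrite('pics/a.png',np.hstack([cv2.resize(i,(400,300)) for i in ims[1:]]))
E
```

```text
pics
scene {'mtx': array([[442.31722062,   0.        , 256.33274597],
       [  0.        , 442.31722062, 193.80054622],
       [  0.        ,   0.        ,   1.        ]]), 'k1': -0.12999051159587133, 'eye': array([1.30352023, 0.32812374, 1.0735849 ]), 'orientation': array([-2.44074135,  0.00995773,  1.94590266])}
side {'mtx': array([[478.67003447,   0.        , 251.09671316],
       [  0.        , 478.67003447, 185.22117156],
       [  0.        ,   0.        ,   1.        ]]), 'k1': -0.005120949250306786, 'eye': array([ 0.23331673, -0.99640854,  0.97851447]), 'orientation': array([-2.28601837, -0.01404857, -0.28036856])}
wrist {'mtx': array([[331.70175207,   0.        , 258.74447748],
       [  0.        , 331.70175207, 191.25786883],
       [  0.        ,   0.        ,   1.        ]]), 'k1': -0.08054582642760516, 'eye': array([ 0.62458927, -0.07443262,  0.38498356]), 'orientation': array([ 2.86505490e+00, -6.53680304e-05,  3.14092718e+00])}
{'t': 0.15, 'qpos': array([ 2.58600485e-01,  3.85373435e-01,  6.98981283e-03, -3.46637690e-04,
       -1.19399692e+00, -2.58614378e-01]), 'qvel': array([ 5.08911123e-04, -2.26954554e-03,  3.12107716e-03,  2.95663548e-03,
        1.85834382e-04,  4.12753203e-06]), 'joint_efforts': array([ 3.86667998e-04, -3.91052306e+01,  1.87588084e+01,  4.22235444e+00,
        1.23758311e-02, -1.38926293e-04]), 'eef_pos': array([6.24568797e-01, 1.90405452e-05, 2.21735201e-01]), 'tcp_rot': array([ 3.13997873e+00, -9.37477679e-05, -1.57093794e+00]), 'ft_force': array([ 0.61126785, -0.28330339, -0.25153619]), 'moment': array([0.01639526, 0.01899626, 0.01658892]), 'grip_width': 1.0024316111176275}
```

View pics/scene0.png

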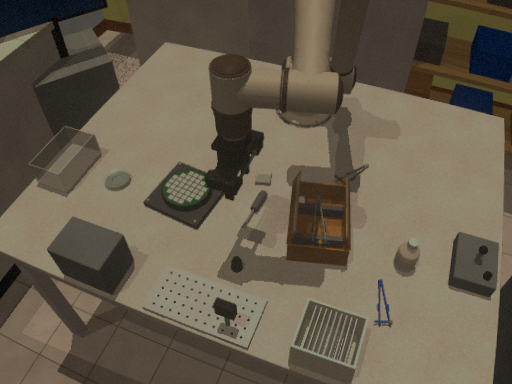

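View pics/a.png

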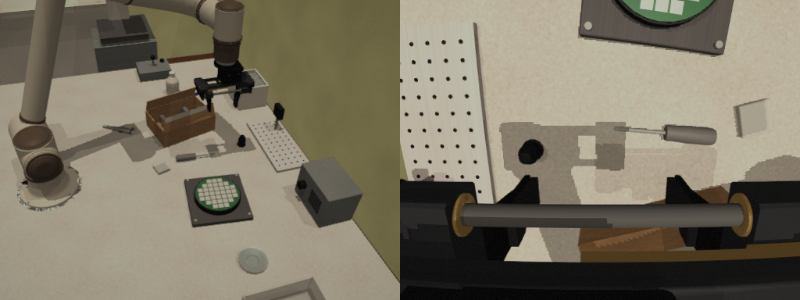

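The scene view shows these candidates for the tweezers: the pair in the carton (~320,225), a grey pair on the table (~350,173) and a blue pair (~382,303). The stage is at (186,190). I'll check the choice in a close crop and measure.

Run:
```python
from h import *
z=np.load('scene0.npz'); im,P=z['im'],z['P']; w=np.load('side0.npz')
for (u,v) in [(320,222),(350,173),(382,303),(186,190),(258,205),(237,264),(264,180),(409,258),(118,180),(290,180),(350,180),(346,262),(289,250)]: print((u,v),P[v,u].round(3))
a=cv2.resize(im[150:280,270:400],(400,400),interpolation=2); b=cv2.resize(w['im'][105:205,170:300],(400,308),interpolation=2)
b=cv2.copyMakeBorder(b,0,92,0,0,0); cv2.imwrite('pics/b.png',np.hstack([a,b]))
hsv=cv2.cvtColor(im,cv2.COLOR_BGR2HSV)
# wafer
m=cv2.inRange(hsv,(40,80,20),(90,255,255)); pts=P[(m>0)&(P[...,2]>.02)&(P[...,2]<.06)]
pts=pts[(abs(pts-np.median(pts,0))<.1).all(1)]
print('green',len(pts),np.median(pts,0),pts.min(0),pts.max(0))
for n,q in(('scene',z),('side',w)):
  H=cv2.cvtColor(q['im'],cv2.COLOR_BGR2HSV); p=q['P']
  mm=(H[...,0]>3)&(H[...,0]<22)&(H[...,1]>90)&(p[...,2]>.055)&(p[...,2]<.15)&(abs(p[...,0]-.65)<.3)&(p[...,1]>0)&(p[...,1]<.4)
  pts=p[mm]; print(n,len(pts))
  for lo in (.06,.07,.08,.1,.12):
    s=pts[(pts[:,2]>lo)&(pts[:,2]<lo+.01)]
    if len(s)>5: r=cv2.minAreaRect((s[:,:2]*1000).astype(np.float32)); print(lo,len(s),r)
```

```text
(320, 222) [0.5   0.207 0.001]
(350, 173) [0.27  0.244 0.001]
(382, 303) [0.701 0.438 0.004]
(186, 190) [ 0.559 -0.21   0.04 ]
(258, 205) [0.52  0.014 0.021]
(237, 264) [0.741 0.039 0.032]
(264, 180) [ 0.416 -0.006  0.018]
(409, 258) [0.583 0.473 0.072]
(118, 180) [ 0.577 -0.461  0.005]
(290, 180) [ 0.368  0.067 -0.002]
(350, 180) [0.3   0.251 0.   ]
(346, 262) [0.618 0.315 0.016]
(289, 250) [0.659 0.16  0.05 ]
green 349 [ 0.5691416  -0.21944029  0.04029286] [ 0.4704529  -0.2917606   0.03459909] [ 0.62449942 -0.14061818  0.04706988]
scene 1349
0.06 251 ((527.0576171875, 206.77243041992188), (240.35940551757812, 165.66842651367188), 13.388296127319336)
0.07 284 ((526.4066772460938, 205.12281799316406), (241.65771484375, 172.71246337890625), 14.259231567382812)
0.08 145 ((530.2354125976562, 205.58963012695312), (232.98233032226562, 170.29708862304688), 14.69051456451416)
0.1 130 ((681.6173706054688, 195.14572143554688), (215.45742797851562, 476.5508728027344), 85.96356201171875)
0.12 202 ((527.4117431640625, 205.64515686035156), (229.0653533935547, 141.8070526123047), 14.664669036865234)
side 2380
0.06 415 ((524.669677734375, 205.0269775390625), (237.33409118652344, 179.40884399414062), 14.23670768737793)
0.07 414 ((523.9076538085938, 206.11044311523438), (235.47409057617188, 178.12240600585938), 14.197394371032715)
0.08 341 ((642.6172485351562, 205.43658447265625), (493.7320861816406, 217.59938049316406), 1.3904755115509033)
0.1 318 ((525.2406616210938, 203.18878173828125), (223.48912048339844, 163.3317108154297), 13.913487434387207)
0.12 158 ((648.6671752929688, 193.572021484375), (208.34326171875, 506.8481750488281), 85.20036315917969)
```

View pics/b.png

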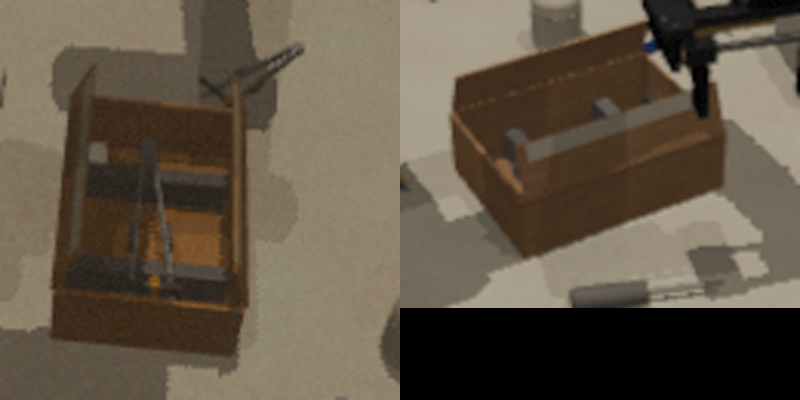

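The crops show the carton tweezers lying pivot towards the robot (148,145) and tips with the brass rider away from it (155,280). They are grey and the longest, so I choose them over the grey pair on the table (350,173) and the blue pair (382,303). The carton is at about (0.526, 0.206), and its x axis is at +14.2°. I'll turn the tool so its x points to the tips, then move over the carton.

play_rows(targets=[{"yaw":-1,"jaw":0.5},{"yaw":-1,"jaw":0.5},{"yaw":-1,"jaw":0.5},{"yaw":-1,"jaw":0.5},{"yaw":-1,"jaw":0.5},{"yaw":-1,"jaw":0.5},{"yaw":-1,"jaw":0.5},{"yaw":-1,"jaw":0.5},{"yaw":-1,"jaw":0.5},{"yaw":-1,"jaw":0.5},{"yaw":-1,"jaw":0.5},{"yaw":-1,"jaw":0.5},{"yaw":-1,"jaw":0.5},{"yaw":-1,"jaw":0.5},{"yaw":-1,"jaw":0.5},{"yaw":-1,"jaw":0.5},{"yaw":-1,"jaw":0.5},{"yaw":-0.37,"jaw":0.5},{"yaw":0,"jaw":0.5}])

```text
schema error: expected keys jaw, dx, dy, dz, yaw
```

play_rows(targets=[{"dx":-0.2,"dy":-1,"jaw":0.5},{"dx":-0.2,"dy":-1,"jaw":0.5},{"dx":-0.2,"dy":-1,"jaw":0.5},{"dx":-0.2,"dy":-1,"jaw":0.5},{"dx":-0.2,"dy":-1,"jaw":0.5},{"dx":-0.2,"dy":-1,"jaw":0.5},{"dx":-0.2,"dy":-1,"jaw":0.5},{"dx":-0.2,"dy":-1,"jaw":0.5},{"dx":-0.2,"dy":-0.95,"jaw":0.5},{"jaw":0.5},{"jaw":0.5}])

```text
schema error: expected keys jaw, dx, dy, dz, yaw
```

Run:
```python
from h import *
s=ctrl.read_state(); print(s['t'],s['eef_pos'],np.degrees(s['tcp_rot']),s['qpos'],s['grip_width'])
c,im,d=snap('wrist','w1'); cv2.imwrite('pics/w1v.png',cv2.resize(im,(768,576)))
```

```text
0.15 [6.24568797e-01 1.90405452e-05 2.21735201e-01] [ 1.79907529e+02 -5.37135144e-03 -9.00081140e+01] [ 2.58600485e-01  3.85373435e-01  6.98981283e-03 -3.46637690e-04
 -1.19399692e+00 -2.58614378e-01] 1.0024316111176275
```

View pics/w1v.png

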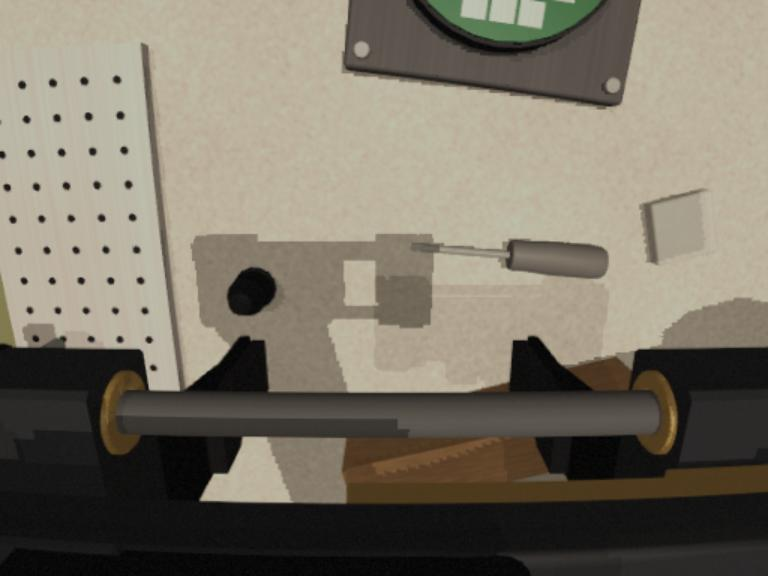

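All five keys are required in every row. The view is the same as at the start, since nothing moved.

play_rows(targets=[{"yaw":-1,"jaw":0.5,"dx":0,"dy":0,"dz":0},{"yaw":-1,"jaw":0.5,"dx":0,"dy":0,"dz":0},{"yaw":-1,"jaw":0.5,"dx":0,"dy":0,"dz":0},{"yaw":-1,"jaw":0.5,"dx":0,"dy":0,"dz":0},{"yaw":-1,"jaw":0.5,"dx":0,"dy":0,"dz":0},{"yaw":-1,"jaw":0.5,"dx":0,"dy":0,"dz":0},{"yaw":-1,"jaw":0.5,"dx":0,"dy":0,"dz":0},{"yaw":-1,"jaw":0.5,"dx":0,"dy":0,"dz":0},{"yaw":-1,"jaw":0.5,"dx":0,"dy":0,"dz":0},{"yaw":-1,"jaw":0.5,"dx":0,"dy":0,"dz":0},{"yaw":-1,"jaw":0.5,"dx":0,"dy":0,"dz":0},{"yaw":-1,"jaw":0.5,"dx":0,"dy":0,"dz":0},{"yaw":-1,"jaw":0.5,"dx":0,"dy":0,"dz":0},{"yaw":-1,"jaw":0.5,"dx":0,"dy":0,"dz":0},{"yaw":-1,"jaw":0.5,"dx":0,"dy":0,"dz":0},{"yaw":-1,"jaw":0.5,"dx":0,"dy":0,"dz":0},{"yaw":-1,"jaw":0.5,"dx":0,"dy":0,"dz":0},{"yaw":-0.37,"jaw":0.5,"dx":0,"dy":0,"dz":0},{"yaw":0,"jaw":0.5,"dx":0,"dy":0,"dz":0}])

```text
t: 1.78
eef_pos: [0.6248, 0.0, 0.2222]
tcp_rot: [-3.141, 0.001, 0.249]
ft_force: [0.8, 0.4, -0.0]
grip_width: 0.499
```

Run:
```python
from h import *
s=ctrl.read_state(); print(s['t'],s['eef_pos'],np.degrees(s['tcp_rot']),s['qpos'],s['grip_width'])
```

```text
1.7833 [6.24813347e-01 3.90330677e-05 2.22234736e-01] [-1.79991244e+02  3.57274042e-02  1.42493748e+01] [ 2.58611822e-01  3.84956123e-01  7.55512996e-03 -1.70995253e-04
 -1.19401735e+00  1.56094593e+00] 0.4990026422176222
```

play_rows(targets=[{"dx":-0.2,"dy":-0.5,"jaw":0.5,"dz":0,"yaw":0},{"dx":-0.2,"dy":-1,"jaw":0.5,"dz":0,"yaw":0},{"dx":-0.2,"dy":-1,"jaw":0.5,"dz":0,"yaw":0},{"dx":-0.2,"dy":-1,"jaw":0.5,"dz":0,"yaw":0},{"dx":-0.2,"dy":-1,"jaw":0.5,"dz":0,"yaw":0},{"dx":-0.2,"dy":-1,"jaw":0.5,"dz":0,"yaw":0},{"dx":-0.2,"dy":-1,"jaw":0.5,"dz":0,"yaw":0},{"dx":-0.2,"dy":-1,"jaw":0.5,"dz":0,"yaw":0},{"dx":-0.2,"dy":-1,"jaw":0.5,"dz":0,"yaw":0},{"dx":0,"dy":-0.45,"jaw":0.5,"dz":0,"yaw":0},{"dx":0,"dy":0,"jaw":0.5,"dz":0,"yaw":0},{"dx":0,"dy":0,"jaw":0.5,"dz":0,"yaw":0}])

```text
t: 2.78
eef_pos: [0.526, 0.2064, 0.2226]
tcp_rot: [3.141, 0.0, 0.249]
ft_force: [0.0, -1.4, -0.1]
grip_width: 0.501
```

Run:
```python
from h import *
s=ctrl.read_state(); print(s['t'],s['eef_pos'],np.degrees(s['tcp_rot']),s['qpos'],s['grip_width'])
c,im,d=snap('wrist','w1'); print(c['eye']); cv2.imwrite('pics/w1v.png',cv2.resize(im,(768,576)))
```

```text
2.7833 [0.52599661 0.20636564 0.22257147] [1.79993190e+02 8.26506717e-03 1.42717828e+01] [ 6.60637569e-01  2.83050735e-01 -1.42155491e-01  5.62285531e-05
 -1.14576985e+00  1.15922518e+00] 0.5009316833644576
[0.59838215 0.22520853 0.38595511]
```

View pics/w1v.png

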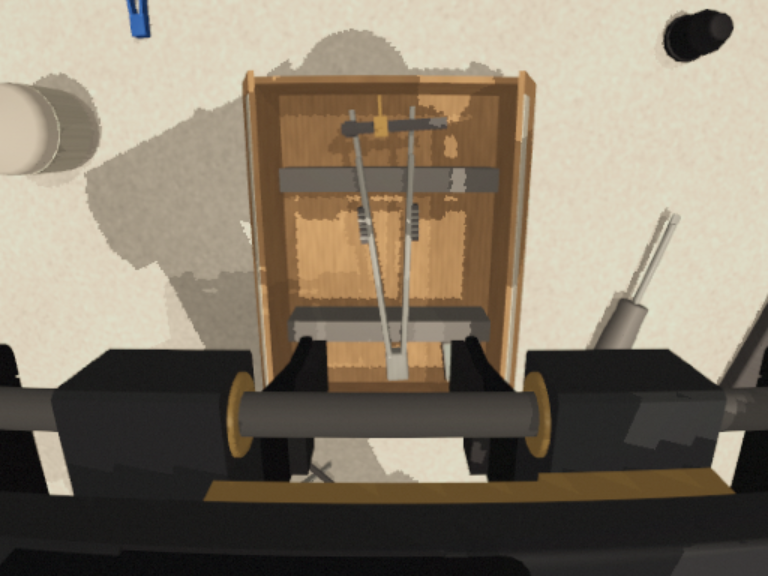

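The wrist view (1.5x) shows pads at (365,225) and (415,222), the pivot at (397,365), tips at (352,112) and (412,108), and the brass pointer at (380,100). I'll compute the tweezers' position and gap, then push the flaps.

```bash
cat >> h.py <<'E'
CO=np.array([.526,.206]); A=np.radians(14.25); U=np.array([np.cos(A),np.sin(A)]); V=np.array([-np.sin(A),np.cos(A)])
def car(p): p=np.atleast_2d(p)[:,:2]-CO; return np.c_[p@U,p@V]
E
python3 - <<'E'
from h import *
c=get_calibration('wrist')
q=np.array([(365,225),(415,222),(397,365),(397,380),(352,112),(412,108),(380,100)])/1.5
p=onplane(c,q,.052); print(car(p).round(4)*1000)
print('rims',(car(onplane(c,np.array([(258,76),(522,76)])/1.5,.075))*1000).round(1))
z=np.load('w1.npz');P=z['P']
for (u,v) in [(243,69),(235,83),(254,84),(255,72),(248,150),(278,149),(120,120)]: print((u,v),P[v,u].round(4))
# flap heights: left/right tops
Q=car(P.reshape(-1,3))*1000; Z=P[...,2].ravel()*1000
for s in (1,-1):
  m=(abs(Q[:,0]-40)<15)&(Q[:,1]*s>40)&(Q[:,1]*s<120)&(Z>80)&(Z<140); print(s,m.sum(), Q[m,1].min() if m.any() else 0,Q[m,1].max() if m.any() else 0,Z[m].max() if m.any() else 0)
E
```

```text
[[ 24.1  15.4]
 [ 26.1 -18.3]
 [-78.7  -6.5]
 [-90.8  -6.6]
 [ 97.1  22.9]
 [ 99.5 -15.5]
 [104.4   4.9]]
rims [[116.8  76.6]
 [116.6 -79.4]]
(243, 69) [0.6244 0.2492 0.0067]
(235, 83) [0.6065 0.2499 0.0628]
(254, 84) [0.6096 0.2323 0.0717]
(255, 72) [0.6246 0.2358 0.0047]
(248, 150) [0.5392 0.2227 0.0053]
(278, 149) [0.5553 0.1941 0.0554]
(120, 120) [0.5368 0.3747 0.0015]
1 296 66.28426272018491 86.30480514426932 130.67316172749105
-1 392 -85.06723478695594 -63.4234720716636 129.78582694987227
```

play_rows(targets=[{"dx":0,"dy":0,"dz":0.9,"yaw":0,"jaw":0.7},{"dx":0,"dy":0,"dz":0.9,"yaw":0,"jaw":0.7},{"dx":0,"dy":0,"dz":0.9,"yaw":0,"jaw":0.7},{"dx":0,"dy":0,"dz":0.9,"yaw":0,"jaw":0.7},{"dx":0,"dy":0,"dz":0.9,"yaw":0,"jaw":0.7},{"dx":0,"dy":0,"dz":0.8,"yaw":0,"jaw":0.7},{"dx":0,"dy":0,"dz":0,"yaw":0,"jaw":0.7}])

```text
t: 3.42
eef_pos: [0.5241, 0.203, 0.0858]
tcp_rot: [3.139, 0.009, 0.245]
ft_force: [-0.6, -0.2, -1.0]
grip_width: 0.303
```

play_rows(targets=[{"dx":0,"dy":-0.5,"dz":0,"yaw":0,"jaw":0.7},{"dx":0,"dy":-0.5,"dz":0,"yaw":0,"jaw":0.7},{"dx":0,"dy":-0.4,"dz":0,"yaw":0,"jaw":0.7},{"dx":0,"dy":-0.4,"dz":0,"yaw":0,"jaw":0.7},{"dx":0,"dy":-0.4,"dz":0,"yaw":0,"jaw":0.7},{"dx":0,"dy":-0.4,"dz":0,"yaw":0,"jaw":0.7},{"dx":0,"dy":-0.4,"dz":0,"yaw":0,"jaw":0.7},{"dx":0,"dy":-0.4,"dz":0,"yaw":0,"jaw":0.7},{"dx":0,"dy":-0.4,"dz":0,"yaw":0,"jaw":0.7},{"dx":0,"dy":-0.3,"dz":0,"yaw":0,"jaw":0.7},{"dx":0,"dy":0,"dz":0,"yaw":0,"jaw":0.7},{"dx":0,"dy":0,"dz":0,"yaw":0,"jaw":0.7}])

```text
t: 4.42
eef_pos: [0.501, 0.306, 0.09]
tcp_rot: [-3.141, -0.0, 0.249]
ft_force: [-0.5, 0.1, -0.9]
grip_width: 0.301
```

play_rows(targets=[{"dx":0,"dy":0.7,"dz":0,"yaw":0,"jaw":0.7},{"dx":0,"dy":1,"dz":0,"yaw":0,"jaw":0.7},{"dx":0,"dy":1,"dz":0,"yaw":0,"jaw":0.7},{"dx":0,"dy":1,"dz":0,"yaw":0,"jaw":0.7},{"dx":0,"dy":0.7,"dz":0,"yaw":0,"jaw":0.7},{"dx":0,"dy":0.5,"dz":0,"yaw":0,"jaw":0.7},{"dx":0,"dy":0.4,"dz":0,"yaw":0,"jaw":0.7},{"dx":0,"dy":0.4,"dz":0,"yaw":0,"jaw":0.7},{"dx":0,"dy":0.4,"dz":0,"yaw":0,"jaw":0.7},{"dx":0,"dy":0.4,"dz":0,"yaw":0,"jaw":0.7},{"dx":0,"dy":0.4,"dz":0,"yaw":0,"jaw":0.7},{"dx":0,"dy":0.4,"dz":0,"yaw":0,"jaw":0.7},{"dx":0,"dy":0.4,"dz":0,"yaw":0,"jaw":0.7},{"dx":0,"dy":0.4,"dz":0,"yaw":0,"jaw":0.7},{"dx":0,"dy":0.2,"dz":0,"yaw":0,"jaw":0.7},{"dx":0,"dy":0,"dz":0,"yaw":0,"jaw":0.7},{"dx":0,"dy":0,"dz":0,"yaw":0,"jaw":0.7}])

```text
t: 5.83
eef_pos: [0.5521, 0.1035, 0.0899]
tcp_rot: [3.141, 0.0, 0.247]
ft_force: [-0.3, -0.2, -0.1]
grip_width: 0.297
```

play_rows(targets=[{"dx":0,"dy":0,"dz":-0.6,"yaw":0,"jaw":0.5},{"dx":0,"dy":0,"dz":-1,"yaw":0,"jaw":0},{"dx":0,"dy":-1,"dz":-1,"yaw":0,"jaw":0},{"dx":0,"dy":-1,"dz":-0.8,"yaw":0,"jaw":0},{"dx":0,"dy":-1,"dz":0,"yaw":0,"jaw":0},{"dx":0,"dy":-1,"dz":0,"yaw":0,"jaw":0},{"dx":0,"dy":0,"dz":0,"yaw":0,"jaw":0},{"dx":0,"dy":0,"dz":0,"yaw":0,"jaw":0}])

```text
t: 6.5
eef_pos: [0.527, 0.2022, 0.175]
tcp_rot: [3.141, 0.0, 0.251]
ft_force: [0.2, -0.5, -0.3]
grip_width: 0.826
```

Run:
```python
from h import *
s=ctrl.read_state(); print(s['t'],s['eef_pos'],car(s['eef_pos']),np.degrees(s['tcp_rot']),s['grip_width'])
c,im,d=snap('wrist','w2'); print(c['eye']); cv2.imwrite('pics/w2v.png',cv2.resize(im,(768,576)))
```

```text
6.5 [0.52703825 0.20216466 0.17496361] [[ 6.22216888e-05 -3.97289915e-03]] [1.79989947e+02 2.19011275e-02 1.43762660e+01] 0.8262019264807898
[0.59941254 0.22117623 0.33836034]
```

View pics/w2v.png

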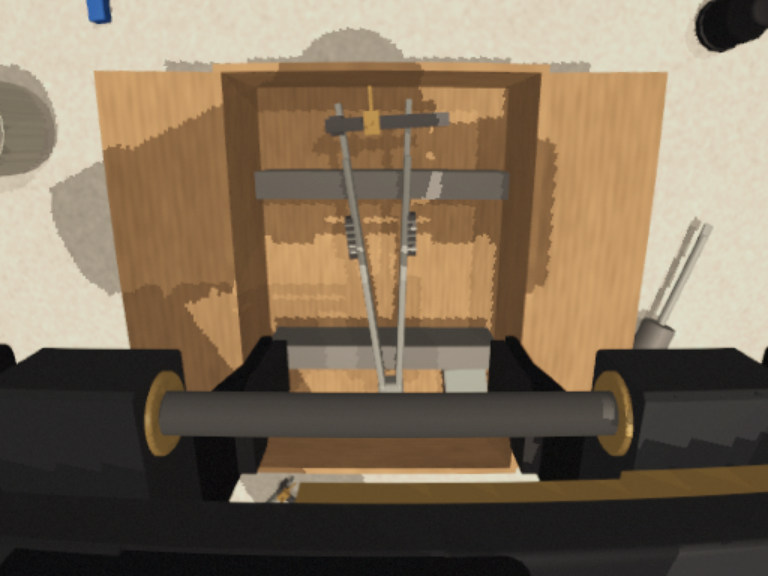

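Both flaps lie folded back. In this view (1.5x) the pads are at (351,237) and (412,234), the tips at (338,103) and (408,100), the pivot at (390,385) and the pointer at (370,86).

Run:
```python
from h import *
c=get_calibration('wrist')
q=np.array([(351,237),(412,234),(390,385),(338,103),(408,100),(370,86)])/1.5
p=onplane(c,q,.052); k=car(p)*1000; print(k.round(1))
tm=k[3:5].mean(0); pm=k[:2].mean(0); f=lambda a,b: np.degrees(np.arctan2(*(b-a)[::-1]))
print('yaw tips-pads',f(pm,tm),'tips-pivot',f(k[2],tm),'perp tips',f(k[4],k[3])-90,'pads',f(k[1],k[0])-90)
P=np.load('w2.npz')['P']
Q=car(P.reshape(-1,3))*1000; Z=P[...,2].ravel()*1000
for s in (1,-1):
  m=(abs(Q[:,0]-30)<20)&(Q[:,1]*s>90)&(Q[:,1]*s<145)&(Z>60)&(Z<140)
  fit=np.polyfit(Q[m,1]*s-84,Z[m],1); print(s,m.sum(),(Q[m,1]*s).max(),'angle',np.pi-np.arctan(fit[0]))
P3=P[95:110,228:285]; 
for name,r in (('pads',(slice(142,172),slice(228,238))),('pads2',(slice(142,170),slice(271,278))),('bar',(slice(78,88),slice(220,295)))):
  zz=P[r][...,2]; print(name,np.percentile(zz,[50,90,97]).round(4))
```

```text
[[ 24.1  17. ]
 [ 25.8 -18.5]
 [-70.9  -5.8]
 [ 98.4  22.8]
 [100.  -15.4]
 [107.3   5.3]]
yaw tips-pads 3.4254233110421364 tips-pivot 3.210123557367673 perp tips 2.2805415250765435 pads 2.845754718366834
1 3360 137.06023673161388 angle 2.7995092648942386
-1 3262 136.4925742525523 angle 2.8171785054824774
pads [0.0547 0.0558 0.0563]
pads2 [0.0551 0.0562 0.0566]
bar [0.0633 0.0668 0.0683]
```

play_rows(targets=[{"dx":0.5,"dy":-0.06,"dz":0,"yaw":0,"jaw":0},{"dx":0.48,"dy":-0.06,"dz":0,"yaw":0,"jaw":0},{"dx":0,"dy":0,"dz":0.6,"yaw":-0.5,"jaw":0},{"dx":0,"dy":0,"dz":0.8,"yaw":0,"jaw":0},{"dx":0,"dy":0,"dz":0.8,"yaw":0,"jaw":0},{"dx":0,"dy":0,"dz":0.8,"yaw":0,"jaw":0},{"dx":0,"dy":0,"dz":0.7,"yaw":0,"jaw":0},{"dx":0,"dy":0,"dz":0.6,"yaw":0,"jaw":0},{"dx":0,"dy":0,"dz":0.5,"yaw":0,"jaw":0},{"dx":0,"dy":0,"dz":0.5,"yaw":0,"jaw":0},{"dx":0,"dy":0,"dz":0.5,"yaw":0,"jaw":0},{"dx":0,"dy":0,"dz":0,"yaw":0,"jaw":0},{"dx":0,"dy":0,"dz":0,"yaw":0,"jaw":0},{"dx":0,"dy":0,"dz":0,"yaw":0,"jaw":0}])

```text
t: 7.72
eef_pos: [0.5512, 0.2096, 0.0306]
tcp_rot: [3.141, -0.001, 0.3]
ft_force: [-1.1, -0.3, 0.7]
grip_width: 0.997
```

Run:
```python
from h import *
s=ctrl.read_state(); print(s['t'],s['eef_pos'],car(s['eef_pos']),np.degrees(s['tcp_rot']),s['grip_width'],s['ft_force'])
c,im,d=snap('wrist','w3'); print(c['eye']); cv2.imwrite('pics/w3v.png',cv2.resize(im,(768,576)))
```

```text
7.7167 [0.55124366 0.20957385 0.03059864] [[ 0.02534665 -0.00274992]] [ 1.79994137e+02 -4.44357099e-02  1.71961760e+01] 0.9974093022077629 [-1.10955314 -0.30351272  0.65372778]
[0.62243012 0.23205215 0.19405151]
```

View pics/w3v.png

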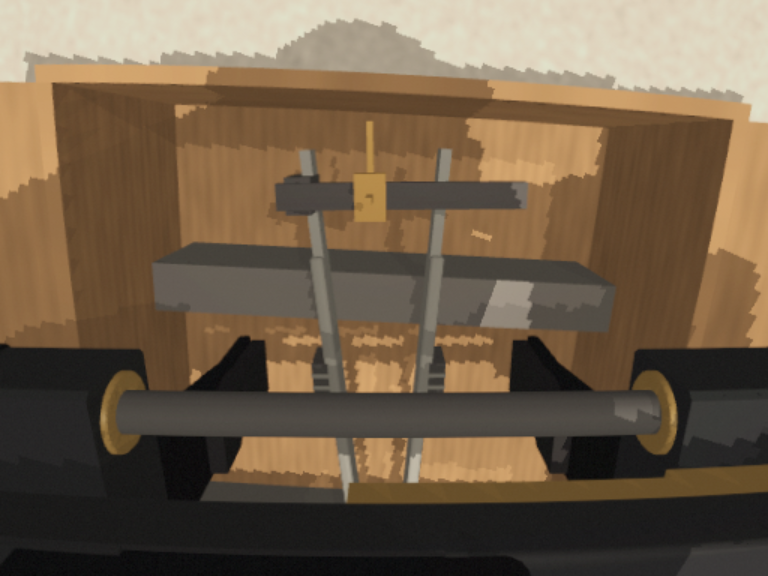

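The grip is nearly centred: pads at 314 and 443 in the view give a midpoint of 379, against 388 for the fingers. I'll shift about 2 mm, go 2.5 mm deeper and close gently.

play_rows(targets=[{"dx":0,"dy":-0.08,"dz":0.1,"yaw":0,"jaw":0.2},{"dx":0,"dy":0,"dz":0,"yaw":0,"jaw":0.35},{"dx":0,"dy":0,"dz":0,"yaw":0,"jaw":0.45},{"dx":0,"dy":0,"dz":0,"yaw":0,"jaw":0.5},{"dx":0,"dy":0,"dz":0,"yaw":0,"jaw":0.53},{"dx":0,"dy":0,"dz":0,"yaw":0,"jaw":0.56},{"dx":0,"dy":0,"dz":0,"yaw":0,"jaw":0.58},{"dx":0,"dy":0,"dz":0,"yaw":0,"jaw":0.6},{"dx":0,"dy":0,"dz":0,"yaw":0,"jaw":0.61},{"dx":0,"dy":0,"dz":0,"yaw":0,"jaw":0.62},{"dx":0,"dy":0,"dz":0,"yaw":0,"jaw":0.63},{"dx":0,"dy":0,"dz":0,"yaw":0,"jaw":0.63},{"dx":0,"dy":0,"dz":0,"yaw":0,"jaw":0.63},{"dx":0,"dy":0,"dz":0,"yaw":0,"jaw":0.63}])

```text
t: 8.93
eef_pos: [0.5501, 0.2119, 0.0276]
tcp_rot: [3.142, -0.0, 0.301]
ft_force: [0.2, -0.3, 0.3]
grip_width: 0.376
```

play_rows(targets=[{"dx":0,"dy":0,"dz":-0.15,"yaw":0,"jaw":0.63},{"dx":0,"dy":0,"dz":-0.2,"yaw":0,"jaw":0.63},{"dx":0,"dy":0,"dz":-0.25,"yaw":0,"jaw":0.63},{"dx":0,"dy":0,"dz":-0.2,"yaw":0,"jaw":0.63},{"dx":0,"dy":0,"dz":0,"yaw":0,"jaw":0.63},{"dx":0,"dy":0,"dz":0,"yaw":0,"jaw":0.63}])

```text
t: 9.43
eef_pos: [0.5503, 0.2121, 0.0482]
tcp_rot: [-3.141, -0.001, 0.3]
ft_force: [0.2, -0.3, -0.7]
grip_width: 0.375
```

Run:
```python
from h import *
s=ctrl.read_state(); print(s['t'],s['eef_pos'],car(s['eef_pos']),np.degrees(s['tcp_rot']),s['grip_width'],s['ft_force'],s['moment'])
c,im,d=snap('wrist','w4'); cv2.imwrite('pics/w4v.png',cv2.resize(im,(768,576)))
```

```text
9.4333 [0.55028193 0.21207925 0.04820852] [[ 2.50312212e-02 -8.48743166e-05]] [-1.79971725e+02 -6.80587275e-02  1.72170669e+01] 0.37516433846320446 [ 0.22433326 -0.26799221 -0.74020955] [-0.17017564  0.01544512  0.00231347]
```

View pics/w4v.png

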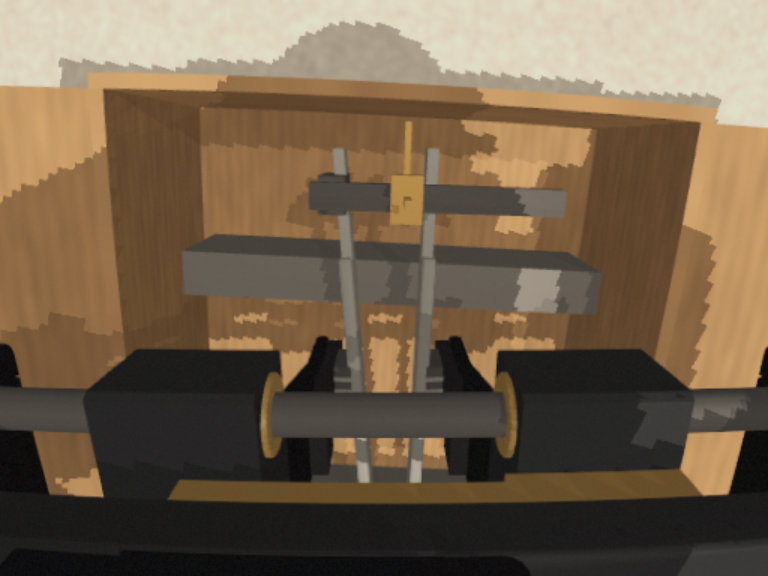

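The tweezers are held and lifted about 2 cm. In the view the fixed inner face is at (346,150), the moving one at (427,150) and the pointer at (408,150), so the gap is about 23 mm and the target about 17 mm. Next I'll work out the wafer centre and the carry.

Run:
```python
from h import *
for n in ('scene','side'):
  c=get_calibration(n); im=np.load(n+'0.npz')['im']; H=cv2.cvtColor(im,cv2.COLOR_BGR2HSV)
  m=cv2.morphologyEx(cv2.inRange(H,(40,60,20),(90,255,255)),cv2.MORPH_CLOSE,np.ones((9,9)))
  ct=max(cv2.findContours(m,0,1)[0],key=cv2.contourArea)
  p=onplane(c,cv2.convexHull(ct)[:,0,:],.04)
  (x,y),r=cv2.minEnclosingCircle((p[:,:2]*1000).astype(np.float32)); print(n,x,y,r, 'ell',cv2.fitEllipse((p[:,:2]*1000).astype(np.float32)))
s=ctrl.read_state(); c=get_calibration('wrist'); e=s['eef_pos']
q=np.array([(346,150),(427,150),(408,150)])/1.5
p=onplane(c,q,e[2]+.0194+.007); a=s['tcp_rot'][2]; U2=np.array([np.cos(a),np.sin(a)]);V2=np.array([-np.sin(a),np.cos(a)])
d=p[:,:2]-e[:2]; print('tips in tool (x, +left)',np.c_[d@U2,d@V2]*1000, 'world',p)
```

```text
scene 550.1676635742188 -214.24429321289062 79.08455657958984 ell ((549.2835083007812, -216.0043182373047), (147.8068084716797, 155.0719451904297), 129.7596435546875)
side 544.86572265625 -214.51724243164062 76.44295501708984 ell ((545.02783203125, -214.45237731933594), (151.58389282226562, 152.39027404785156), 138.85250854492188)
tips in tool (x, +left) [[ 74.11426736  11.56668534]
 [ 74.10047616 -10.07666087]
 [ 74.08975441  -4.9979146 ]] world [[0.6173809  0.24485234 0.07418729]
 [0.62377171 0.22417404 0.07418729]
 [0.62225873 0.2290222  0.07418729]]
```

play_rows(targets=[{"dx":0,"dy":0,"dz":-0.3,"yaw":0,"jaw":0.63},{"dx":0,"dy":0,"dz":-0.5,"yaw":0,"jaw":0.63},{"dx":0,"dy":0,"dz":-0.5,"yaw":0,"jaw":0.63},{"dx":0,"dy":0,"dz":-0.5,"yaw":0,"jaw":0.63},{"dx":0,"dy":0,"dz":-0.5,"yaw":0,"jaw":0.63},{"dx":0,"dy":0,"dz":-0.5,"yaw":0,"jaw":0.63},{"dx":0,"dy":0,"dz":-0.4,"yaw":0,"jaw":0.63},{"dx":0,"dy":0,"dz":-0.2,"yaw":0,"jaw":0.63},{"dx":0,"dy":0,"dz":0,"yaw":0,"jaw":0.63},{"dx":0,"dy":0,"dz":0,"yaw":0,"jaw":0.63}])

```text
t: 10.32
eef_pos: [0.5498, 0.2118, 0.1324]
tcp_rot: [-3.141, 0.0, 0.3]
ft_force: [-0.0, -0.2, -1.0]
grip_width: 0.373
```

The wafer centre is about (0.546, -0.215), and both cameras agree to about 5 mm. Carrying level.

play_rows(targets=[{"dx":-0.1,"dy":0.2,"dz":0,"yaw":0,"jaw":0.63},{"dx":-0.2,"dy":0.4,"dz":0,"yaw":0,"jaw":0.63},{"dx":-0.3,"dy":0.6,"dz":0,"yaw":0,"jaw":0.63},{"dx":-0.38,"dy":0.75,"dz":0,"yaw":0,"jaw":0.63},{"dx":-0.38,"dy":0.75,"dz":0,"yaw":0,"jaw":0.63},{"dx":-0.38,"dy":0.75,"dz":0,"yaw":0,"jaw":0.63},{"dx":-0.38,"dy":0.75,"dz":0,"yaw":0,"jaw":0.63},{"dx":-0.38,"dy":0.75,"dz":0,"yaw":0,"jaw":0.63},{"dx":-0.38,"dy":0.75,"dz":0,"yaw":0,"jaw":0.63},{"dx":-0.38,"dy":0.75,"dz":0,"yaw":0,"jaw":0.63},{"dx":-0.38,"dy":0.75,"dz":0,"yaw":0,"jaw":0.63},{"dx":-0.38,"dy":0.75,"dz":0,"yaw":0,"jaw":0.63},{"dx":-0.38,"dy":0.75,"dz":0,"yaw":0,"jaw":0.63},{"dx":-0.38,"dy":0.75,"dz":0,"yaw":0,"jaw":0.63},{"dx":-0.38,"dy":0.75,"dz":0,"yaw":0,"jaw":0.63},{"dx":-0.38,"dy":0.75,"dz":0,"yaw":0,"jaw":0.63},{"dx":-0.38,"dy":0.75,"dz":0,"yaw":0,"jaw":0.63}])

```text
t: 11.73
eef_pos: [0.4935, -0.1135, 0.1323]
tcp_rot: [-3.141, 0.001, 0.3]
ft_force: [-0.3, -0.4, -0.8]
grip_width: 0.374
```

play_rows(targets=[{"dx":-0.38,"dy":0.75,"dz":0,"yaw":0,"jaw":0.63},{"dx":-0.38,"dy":0.75,"dz":0,"yaw":0,"jaw":0.63},{"dx":-0.38,"dy":0.75,"dz":0,"yaw":0,"jaw":0.63},{"dx":-0.38,"dy":0.75,"dz":0,"yaw":0,"jaw":0.63},{"dx":-0.3,"dy":0.6,"dz":0,"yaw":0,"jaw":0.63},{"dx":-0.2,"dy":0.5,"dz":0,"yaw":0,"jaw":0.63},{"dx":-0.15,"dy":0.3,"dz":0.15,"yaw":0,"jaw":0.63},{"dx":-0.06,"dy":0.1,"dz":0.15,"yaw":0,"jaw":0.63},{"dx":0,"dy":0,"dz":0.15,"yaw":0,"jaw":0.64},{"dx":0,"dy":0,"dz":0,"yaw":0,"jaw":0.65},{"dx":0,"dy":0,"dz":0,"yaw":0,"jaw":0.66},{"dx":0,"dy":0,"dz":0,"yaw":0,"jaw":0.668},{"dx":0,"dy":0,"dz":0,"yaw":0,"jaw":0.668},{"dx":0,"dy":0,"dz":0,"yaw":0,"jaw":0.668},{"dx":0,"dy":0,"dz":0,"yaw":0,"jaw":0.668},{"dx":0,"dy":0,"dz":0,"yaw":0,"jaw":0.668}])

```text
t: 13.07
eef_pos: [0.4755, -0.2351, 0.1214]
tcp_rot: [3.141, -0.0, 0.301]
ft_force: [0.3, 0.1, -1.1]
grip_width: 0.338
```

Run:
```python
from h import *
s=ctrl.read_state(); print(s['t'],s['eef_pos'],np.degrees(s['tcp_rot']),s['grip_width'],s['ft_force'],s['moment'])
c,im,d=snap('wrist','w5'); cv2.imwrite('pics/w5v.png',cv2.resize(im[60:300,150:370],(733,800)[:2] and (660,600),interpolation=cv2.INTER_CUBIC))
```

```text
13.0667 [ 0.47546954 -0.23512124  0.12141871] [ 1.79993550e+02 -1.36557355e-02  1.72436209e+01] 0.33828225036965726 [ 0.33785288  0.06602632 -1.07587362] [-0.16264835  0.04279443 -0.01580719]
```

View pics/w5v.png

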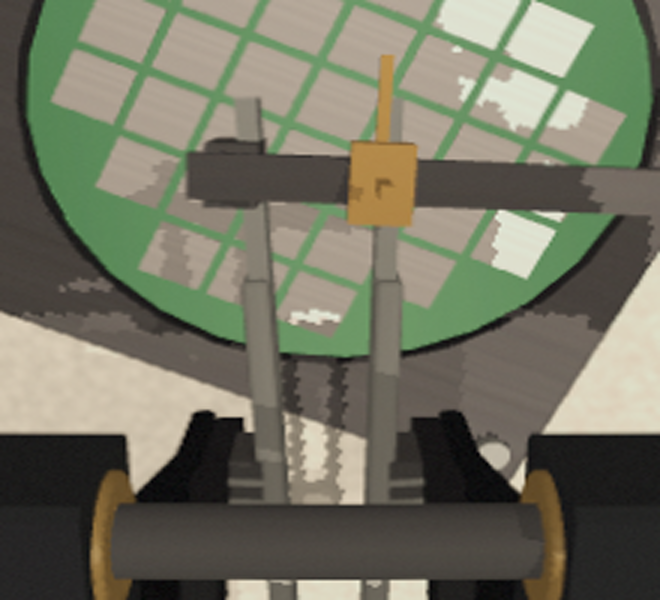

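This view (x scale 3) shows the fixed inner face at x≈260, the moving inner face at ≈379 and the pointer centre at ≈385, which is higher and so needs a parallax correction. I'll get heights from the depth and cast rays.

```bash
cat > m.py <<'E'
from h import *
def meas(tag):
  s=ctrl.read_state(); c=get_calibration('wrist'); z=np.load(tag+'.npz'); im,P=z['im'].astype(int),z['P']
  e=s['eef_pos']; a=s['tcp_rot'][2]; U2=np.array([np.cos(a),np.sin(a)]);V2=np.array([-np.sin(a),np.cos(a)])
  H=cv2.cvtColor(z['im'],cv2.COLOR_BGR2HSV)
  br=(H[...,0]>10)&(H[...,0]<28)&(H[...,1]>120)&(H[...,2]>90)
  t=lambda u,v,h:(lambda d:(d@U2*1000,d@V2*1000))(onplane(c,[(u,v)],h)[0,:2]-e[:2])
  for v in (84,88,92,96,100,102,105,108,112):
    us=np.where(br[v,260:300])[0]+260
    if len(us)==0: continue
    hp=np.median(P[v,us,2]); 
    print(v,'brass',us.min(),us.max(),'z',hp.round(4),'pt',np.round(t((us.min()+us.max())/2,v,hp),1),'fix z',P[v,228:240,2].round(3).min(),P[v,228:240,2].round(3).max())
  for v in (101,104,108,112,114): print(v,'zrow',(P[v,226:242,2]*1000).round().astype(int),(P[v,270:288,2]*1000).round().astype(int))
  return t,e
E
python3 - <<'E'
from m import *
t,e=meas('w5'); H=e[2]+.0194+.007; print('top z',H)
for u,v in [(236.7,101),(228.9,101),(284,101)]: print(u,v,np.round(t(u,v,H),2))
E
```

```text
84 brass 277 280 z 0.1554 pt [80.  -7.1] fix z 0.041 0.043
88 brass 277 280 z 0.1556 pt [78.5 -7.1] fix z 0.041 0.285
92 brass 277 280 z 0.1554 pt [77.1 -7.1] fix z 0.041 0.043
96 brass 277 280 z 0.1553 pt [75.6 -7.1] fix z 0.04 0.044
100 brass 276 279 z 0.1551 pt [74.1 -6.8] fix z 0.041 0.148
102 brass 276 279 z 0.1549 pt [73.4 -6.8] fix z 0.041 0.148
105 brass 276 279 z 0.1558 pt [72.3 -6.8] fix z 0.04 0.148
108 brass 276 279 z 0.1555 pt [71.2 -6.8] fix z 0.041 0.149
112 brass 276 279 z 0.1551 pt [69.7 -6.8] fix z 0.041 0.148
101 zrow [ 41  41 148 147 146 147 147 147 148 146 139  42  42  40  42  43] [ 43  42  43  42  41  42 154 156 155 155 147 148 148 148 147  42  41  43]
104 zrow [ 41  42 146 148 147 146 147 147 148 145 140  42  41  41  41  41] [ 41  42  42  41  40  41 155 154 156 155 147 148 147 147  43  41  42  42]
108 zrow [ 42  41 148 149 147 147 148 147 147 146 141  42  41  42  41  41] [ 42  42  42  42  41 154 155 156 156 154 148 147 147 147  41  42  42  41]
112 zrow [ 42  42 148 146 147 147 147 147 146 148 142  43  41  42  41  41] [ 41  40  41  42  41 155 156 155 155 154 147 147 147 148  42  42  41  42]
114 zrow [ 42  43  42 147 147 148 148 147 148 146 144 138  43  42  42  42] [ 42  42  40  42  43 156 155 155 155 155 148 148 148 148  42  42  42  42]
top z 0.14778791496126206
236.7 101 [73.73  9.16]
228.9 101 [73.75 12.29]
284 101 [73.73 -9.81]
```

Run:
```python
from h import *
s=ctrl.read_state()
def inv(tag,v0,v1):
  z=np.load(tag+'.npz');P=z['P'];return z['im'],P
for tag in ('w3','w4','w5'):
  im,P=inv(tag,0,0); H=cv2.cvtColor(im,cv2.COLOR_BGR2HSV)
  a=np.radians(17.2); V2=np.array([-np.sin(a),np.cos(a)])
  top={'w3':.054,'w4':.0746,'w5':.1478}[tag]
  for v in (103,106,109):
    y=P[v,:,:2]@V2*1000; zz=P[v,:,2]
    arm=np.where(abs(zz-top)<.0035)[0]; arm=arm[(arm>190)&(arm<310)]
    br=np.where((H[v,:,0]>10)&(H[v,:,0]<28)&(H[v,:,1]>120)&(H[v,:,2]>90)&(zz>top+.004)&(zz<top+.013))[0]
    g=np.split(arm,np.where(np.diff(arm)>2)[0]+1)
    print(tag,v,[(k[0],k[-1],y[k[0]].round(1),y[k[-1]].round(1)) for k in g],'brass',br,y[br].mean().round(1) if len(br) else '')
print('arm z by row w5',[(v,(P[v,[232+int((v-100)*.07)],2]*1000).round(1)) for v in (105,150,175,200,225,240,255)])
c=get_calibration('wrist'); m=cv2.inRange(H,(40,60,20),(90,255,255)); m=cv2.morphologyEx(m,cv2.MORPH_OPEN,np.ones((3,3)))
ct=np.vstack([k for k in cv2.findContours(m,0,1)[0] if cv2.contourArea(k)>30]); p=onplane(c,cv2.convexHull(ct)[:,0,:],.04)
print('wafer',cv2.minEnclosingCircle((p[:,:2]*1000).astype(np.float32)),cv2.fitEllipse((p[:,:2]*1000).astype(np.float32)))
print(s['t'],s['grip_width'])
```

```text
w3 103 [(np.int64(200), np.int64(208), np.float64(61.9), np.float64(58.8)), (np.int64(293), np.int64(300), np.float64(23.4), np.float64(20.5))] brass [ 53  54  55  56  57  58  59  60  61  62  63  64 244 245 246 247 248 456
 457 458 459 460 461 462 463 464 465 466 467 468] 35.0
w3 106 [(np.int64(200), np.int64(208), np.float64(61.8), np.float64(58.8)), (np.int64(293), np.int64(300), np.float64(23.3), np.float64(20.4))] brass [ 53  54  55  56  57  58  59  60  61  62  63  64  66 244 245 246 247 248
 456 457 458 459 460 461 462 463 464 465 466 467 468] 37.6
w3 109 [(np.int64(201), np.int64(208), np.float64(61.5), np.float64(58.7)), (np.int64(292), np.int64(299), np.float64(23.5), np.float64(20.8))] brass [ 54  55  56  57  58  59  60  61  62  63  64  65 245 246 247 248 455 456
 457 458 459 460 461 462 463 464 465 466 467] 34.7
w4 103 [(np.int64(222), np.int64(229), np.float64(55.0), np.float64(52.4)), (np.int64(285), np.int64(292), np.float64(29.6), np.float64(26.7))] brass [  0   1   2   3   4   5   6   7   8   9  10  11  12  13  14  15  16  17
  18  19  20  21  22  23  24  25  26  27  2
[... 1237 characters left out ...]
p.float64(-352.5), np.float64(-355.1)), (np.int64(280), np.int64(283), np.float64(-373.4), np.float64(-374.5))] brass [276 277 278 279] -372.0
w5 109 [(np.int64(228), np.int64(235), np.float64(-352.4), np.float64(-355.2)), (np.int64(280), np.int64(283), np.float64(-373.5), np.float64(-374.6))] brass [276 277 278 279] -372.0
arm z by row w5 [(105, array([148.2])), (150, array([146.8])), (175, array([149.3])), (200, array([148.1])), (225, array([148.])), (240, array([148.2])), (255, array([149.4]))]
wafer ((544.929443359375, -216.13046264648438), 75.58101654052734) ((544.9454345703125, -216.1602783203125), (150.6048583984375, 150.83099365234375), 15.272550582885742)
13.1167 0.33638217855431285
```

The pointer and the moving inner face agree within about 0.2 mm (mark 16.7 mm), and the arms are level within about 1 mm. The tip midpoint is 4 mm off the wafer centre, so I'll make a small correction and check that it stays steady.

play_rows(targets=[{"dx":0,"dy":0.05,"dz":0,"yaw":0,"jaw":0.668},{"dx":0,"dy":0.05,"dz":0,"yaw":0,"jaw":0.668},{"dx":0,"dy":0.05,"dz":0,"yaw":0,"jaw":0.668},{"dx":0,"dy":0,"dz":0,"yaw":0,"jaw":0.668},{"dx":0,"dy":0,"dz":0,"yaw":0,"jaw":0.668},{"dx":0,"dy":0,"dz":0,"yaw":0,"jaw":0.668},{"dx":0,"dy":0,"dz":0,"yaw":0,"jaw":0.668},{"dx":0,"dy":0,"dz":0,"yaw":0,"jaw":0.668},{"dx":0,"dy":0,"dz":0,"yaw":0,"jaw":0.668},{"dx":0,"dy":0,"dz":0,"yaw":0,"jaw":0.668},{"dx":0,"dy":0,"dz":0,"yaw":0,"jaw":0.668},{"dx":0,"dy":0,"dz":0,"yaw":0,"jaw":0.668}])

```text
t: 14.12
eef_pos: [0.4764, -0.2388, 0.1213]
tcp_rot: [-3.142, 0.0, 0.301]
ft_force: [-0.4, -0.4, -0.6]
grip_width: 0.333
```

Run:
```python
from m import *
s=ctrl.read_state(); print(s['t'],s['eef_pos'],s['grip_width'],s['ft_force'])
snap('wrist','w6'); meas('w6')
a,_=read_camera('scene'); cv2.imwrite('pics/fin.png',cv2.resize(a[120:320,80:430],(800,457)))
```

```text
14.1167 [ 0.47644716 -0.23884998  0.12130685] 0.33328939115136685 [-0.36807573 -0.40408459 -0.64767059]
84 brass 277 280 z 0.1552 pt [80.  -7.1] fix z 0.041 0.043
88 brass 277 280 z 0.1548 pt [78.6 -7.1] fix z 0.041 0.042
92 brass 277 280 z 0.155 pt [77.1 -7.1] fix z 0.041 0.043
96 brass 277 280 z 0.1546 pt [75.6 -7.2] fix z 0.041 0.042
100 brass 276 279 z 0.1551 pt [74.1 -6.8] fix z 0.041 0.148
102 brass 276 279 z 0.1553 pt [73.4 -6.8] fix z 0.041 0.148
105 brass 276 279 z 0.1552 pt [72.3 -6.8] fix z 0.041 0.147
108 brass 276 279 z 0.1548 pt [71.2 -6.8] fix z 0.041 0.149
112 brass 276 279 z 0.1549 pt [69.7 -6.9] fix z 0.04 0.147
101 zrow [ 41  41 147 146 147 147 147 147 147 145 139  42  42  42  41  40] [ 43  41  42  42  41  40 155 155 155 155 147 147 147 146  41  41  41  41]
104 zrow [ 41  40 147 146 147 147 147 148 147 146 140  42  43  41  41  41] [ 42  41  40  42  43  42 155 155 155 155 146 148 146 146  42  40  41  41]
108 zrow [ 40  43 148 146 149 147 147 147 148 147 141  42  41  42  42  41] [ 41  41  42  42  42  42 155 155 156 154 147 147 146 146  43  42  42  41]
112 zrow [ 41  42 146 146 147 147 147 147 147 147 143  42  40  40  40  42] [ 43  42  42  43  41 154 155 155 154 155 146 147 147 147  42  43  42 285]
114 zrow [ 41  41  42 148 147 147 285 147 145 146 144 137  40  42  42  41] [ 42  42  41  41  43 156 155 154 156 154 147 147 147 146  41  41  42  41]
```

View pics/fin.png

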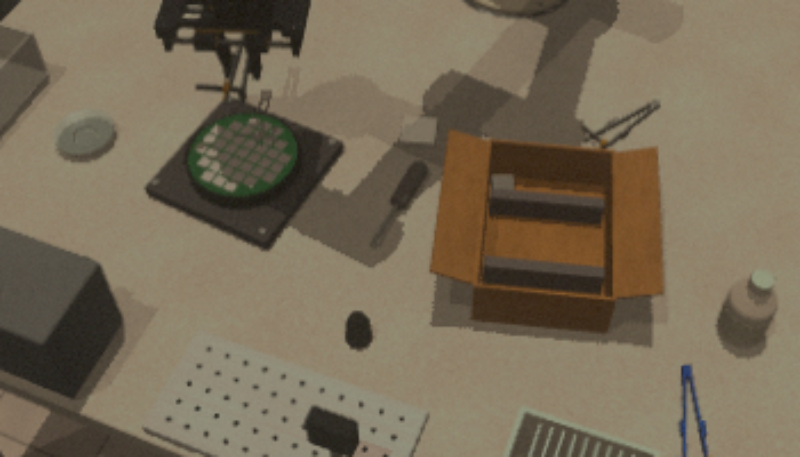

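The last view shows both flaps folded back, the carton holding only the ribs and die box, and the bystanders unmoved. The tweezers are held over the wafer and the gap is steady.

```bash
python3 -c "
from h import *
print(workorder.sign_off())"
```

```text
the job is handed in; nothing more can be done
None
```

The job is handed in at about 14 s on the robot's clock, against the 61 s limit; the sign-off gives no verdict. The tweezers are held level over the wafer, with the gap set to the rider's pointer.

- **Flaps:** I pushed both open before lifting the tweezers. They measured 2.80 and 2.82 rad; more than 2.4 counts as well open.
- **Tweezers:** I took the grey pair from the carton, not the blue pair or the loose grey pair on the table. The tops of the arms are level within about 1.5 mm along their length.
- **Position:** The midpoint of the tips was 4 mm off the wafer centre, so I moved it 4 mm. I worked out the final position from the arm's pose and did not measure it again. The tip point is about 10 cm above the wafer.
- **Gap:** The pointer marks about 16.7 mm. The moving tip's inner face was within about 0.2 mm of it, and about 0.5 mm at worst.
- **Steadiness:** Over the last second the opening drifted slightly, from 0.338 to 0.333, or about 0.4 mm on the pads and up to 0.8 mm at the tips. The image showed at most one pixel of change, about 0.4 mm. Both are well inside the 2 mm limit.
- **Disagreements:** The gap worked out from the gripper opening (about 17 mm) is about 0.5 mm more than the camera's. The first scene and side views placed the wafer centre 5 mm apart. I used the later close wrist view, whose radius of 75.6 mm fits the 150 mm wafer.
- **Other things:** In the last picture the bystanders look untouched. I checked that by eye only.

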